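Slide the cue lamp into its catch and switch it on

TASK

With closed fingertips, push the lamp carriage by its end along the rail until it clicks into the notch of the two-ridged catch, without touching the lamp on top. Only then press the button on the battery case to switch the lamp on, and let go. Nothing is to be picked up: leave the spare parts standing on the desk where they are.

Things in the scene. Friction and masses are not known exactly. Their poses are not given: they have to be found in the camera images.
- rail: Fixed low aluminium rail 60 mm wide, 400 mm long, 9 mm high, with a stop bar at either end (16 mm high, 66 mm wide, 10 mm long). Origin: centre of its underside, on the desk. y runs along the rail, x across it to the side where the catch and the clamp knob stand (away from the robot).
- carriage (a joint): Position of the lamp carriage along the rail's +y in m: 0 = middle, range -0.125 to 0.125. Starts near the middle; slides with 1 to 2 N and stays where left. 20 mm before the seat its sprung roller meets a ridge and the push rises to 6 to 9 N; 10 mm before the seat the push drops away and the carriage is drawn in by itself. Some 7 N more drives it out past the notch; it can be pushed back in.
- carriage_mid (a point): Centre of the lamp carriage's top face, 46 mm above the desk; axes parallel to the rail's. The carriage is a black block 130 mm long along the rail, 95 mm wide, 35 mm high (underside 11 mm above the desk). Its two flat upright end faces, 65 mm from this point along the rail, are the places to push. It only slides along the rail.
- carriage_index (a point): Top of the round steel plunger housing (18 mm wide, 56 mm above the desk) on the short arm that sticks out of the carriage's side; 66 mm across the rail from its middle line (rail +x), level with the carriage's middle along the rail. Below it a sprung roller points down and rides over the catch.
- lamp: The lamp standing on the middle of the carriage: brown bakelite bayonet socket 44 mm wide at the foot, steel ring, frosted bulb 29 mm wide; 47 mm high, so its top is 93 mm above the desk. Origin: centre of its foot, on the carriage's top face. Fragile: not to be touched.
- catch: Fixed steel catch beside the rail: block 28 mm wide, 50 mm long along the rail, 14 mm high, with two round ridges across it (top 22 mm) 10 mm either side of a notch in the middle. 66 mm from the rail's middle line, 60 to 90 mm from the rail's middle towards one end or the other. Origin: centre of its underside; axes as the rail's. Seated = carriage_index level with this origin along y.
- clamp_knob: Plain round pewter clamp knob, 32 mm wide and 12 mm high, fixed beside the rail on the other half, opposite the catch (66 mm from the middle line, 60 to 90 mm from the rail's middle). A thin foot joins it to the rail, as it does the catch. No notch; the plunger passes above it. Origin: centre of its underside.
- battery_case: Yellow plastic battery case 70 x 100 mm, 34 mm high, fixed on the desk on the left or right of the rail, with a round black push button in the middle of its top. Origin: centre of its underside.
- button_top (a point): Centre of the top face of the push button, a round black cap 24 mm wide whose top stands 47 mm above the desk (9 mm above its collar, which is 38 mm above the desk). It is pressed straight down.
- button (a joint): Travel of the push button in m: 0 = up, 0.006 = fully down. It starts to move at 1.5 N and is fully down at 4.5 N; counts as pressed from 0.004; springs back when let go.
- spare_socket: Loose spare brown bakelite socket standing on the desk, 44 mm wide at the foot, 40 mm high. Origin: centre of its underside. To be left alone.
- connector_ring: Loose steel connector ring lying flat, 44 mm outside, 30 mm inside, 12 mm high. Origin: centre of its underside. To be left alone.
- spare_bulb: Loose small frosted bulb standing on its 22 mm wide metal base, 33 mm wide, 48 mm high. Origin: centre of its underside. To be left alone.
There are look-alikes about, which are no part of the job. Several things have the shape of the battery_case; the one meant has the colours described above.

How it is judged:
On the way, in this order (a step that is already met when the one before it is completed fails the run):
1. the carriage has clicked into the catch and rests there (y of carriage_index in the frame of catch between -0.0025 and 0.0025 m and velocity of joint carriage between -0.01 and 0.01 m/s), for 0.3 s.
2. the button on the battery case is pressed (value of joint button above 0.004 m), for 0.05 s.
At the end, for the whole second after the job is handed in: The carriage rests seated in the catch (its index within 2.5 mm of the catch's middle along the rail) and the button, having been pressed at least 4 mm, is up again (all of step 1 and value of joint button below 0.0015 m); the robot touches nothing.
It fails at once if the lamp on the carriage is touched (more than 1 N) (contact force between any of the fingers, the arm and lamp above 1 N).
It fails at once if the button is pressed while the carriage is not seated in the catch (value of joint button above 0.004 m and not (y of carriage_index in the frame of catch between -0.0025 and 0.0025 m)).
It fails at once if the spare socket is moved more than 12 mm, lifted or knocked over (distance of spare_socket from where it was at the start of the episode above 0.012 m or angle between spare_socket's own z axis and vertical above 0.5 rad).
It fails at once if the connector ring is moved more than 12 mm, lifted or knocked over (distance of connector_ring from where it was at the start of the episode above 0.012 m or angle between connector_ring's own z axis and vertical above 0.5 rad).
It fails at once if the spare bulb is moved more than 12 mm, lifted or knocked over (distance of spare_bulb from where it was at the start of the episode above 0.012 m or angle between spare_bulb's own z axis and vertical above 0.5 rad).
It also fails if it takes over 51 s, if anything falls off the work surface, if the arm or the gripper's body presses on something with over 40 N, if the wrist force passes 120 N, or if a joint passes its speed limit or range.

ROBOT

A 7-joint arm with a two-finger parallel gripper is mounted at the origin on the work surface. World frame = base frame: x ahead of the robot, y to its left, z up, the work surface at z = 0. Lengths are in m, angles in rad, forces in N, time in s.
With the tool pointing down it reaches from about 0.4 to 0.85 m from the base axis. Payload 10.4 kg.
Tool frame: the origin (TCP) lies midway between the tips of the shut fingers; the grasp point (between the pads) lies 19 mm behind it; z points along the fingers, y is the line along which they close (so a half turn about z gives the same grasp; the last joint's range is limited). The gripper opens to 87 mm and grips with 3 to 60 N. Pads are 19 mm wide; open, the fingers measure 117 mm over their backs; the gripper's body (75 mm by 190 mm) begins 51 mm behind the grasp point.
Start: joints at [1.105, 0.332, -0.065, 1.46, 0.022, 1.35, -0.088], TCP at [0.268, -0.565, 0.223] pointing down, gripper open.
Joint ranges: [-2.6, 2.6], [-0.5, 2.12], [-1.47, 1.34], [0.16, 2.42], [-1.27, 4.41], [0.06, 2.06], [-2.6, 2.6]. Speed limits (rad/s): [2.22, 2.22, 2.79, 2.79, 3.14, 3.14, 3.14].

INTERFACE

Orientations are given as a unit quaternion [x, y, z, w].
In Python, from bench import r gives the robot as it stands.
- The arm moves only by the tool carry_out, never from a script. Its argument "steps" is a list that holds one entry, the list of rows, each a list of 6 numbers: the shift along the tool's x, y, z in cm, then the turn, a rotation vector about the tool's x, y, z in rad. In form: [[[dx, dy, dz, wx, wy, wz], ...]]. A call has 1 to 20 rows; each row is the pose to reach, as a shift and turn from the pose commanded when the call began, along the tool's axes at that moment; what a row does not reach only later rows make up. A row lasts 1/12 s, in which the tool goes at most 41.7 mm and 7.16 degrees, less where a joint would pass 70% of its speed; a pose out of reach is approached as far as the arm can. A call with a gripper value outside its range is refused whole. "hand" is the closure, from -1 (fully open) to 1 (shut), set as the call begins (left out, the last holds). The fingers move at their own pace and stop on an object; "squeeze" is the grip in N (left out, the last holds). Time passes only in rows, so rows that repeat a pose let the fingers close. It gives the time, the measured TCP pose, the force, the opening and the grip force at its end, in the units of the state.
- r.read_state(): the state, without advancing time (a new reading comes with each control period).
- r.camera(name): name is "scene" or "side" or "wrist"; returns the picture (420x560x3 uint8, red, green, blue); there is no depth.
- r.camera_params(name): a dict with "fx", "fy", "cx", "cy" (pixels), "view" (4x4, takes a point from world to camera coordinates). Camera axes: x right, y up, looking along -z (the intrinsics and any distortion apply to the point x, -y, -z); pixel columns grow to the right and rows downward; lengths in m; the calibration is good to about 2 mm. A picture is of the moment at which its call begins: read the wrist's pose just before it. camera_params takes no time and is no camera call; for the wrist camera it gives the pose at the moment of the call.
- r.close_job(): hands the job in; it is judged then, once.
The state is a dict: "time": time; "joint_positions": joint angles; "joint_vel": joint speeds; "joint_torque": joint torques, N m; "ee_pos": TCP position; "eef_rot": TCP orientation; "ft_force": force on the tool from outside, world axes, zero at the start; "torque": the same for the moment, N m; "width": finger opening in m; "grip_force": force on a finger pad.
Only numpy, scipy, OpenCV 4.12 (cv2) and the standard library are available. Lean on these libraries where they do the work, as an engineer would, in place of code of your own. Each camera call takes 0.05 s, during which the arm holds its last target. There are 200 camera calls.

## Working session

There is one attempt and no reset: what is moved stays moved. The work goes in short steps, Python scripts to look and compute and a tool call to move; the robot and the scene stay as the last step left them, time stands still between calls to the robot, and variables do not carry over. Pictures are saved under pics/ and viewed, at most 10 in all, crops included, and the job is handed in when it is done.

Besides the shell and the picture viewer there is one more tool, called after "Call:" as name([rows], argument=value, ...), one row to a line, values as JSON. carry_out: Moves the arm, as the interface text tells. Its arguments: {"type":"object","properties":{"steps":{"type":"array","items":{"type":"array","items":{"type":"array","items":{"type":"number"}}}},"hand":{"type":"number"},"squeeze":{"type":"number"}},"required":["steps"]}

```bash
mkdir -p pics
cat > h.py <<'E'
import numpy as np, cv2
from bench import r
def P(n): 
    p=r.camera_params(n); return p
def ray(p,u,v):
    V=np.array(p["view"]); R=V[:3,:3]; t=V[:3,3]
    d=np.array([(u-p["cx"])/p["fx"],-(v-p["cy"])/p["fy"],-1.0])
    return -R.T@t, R.T@d
def plane(p,u,v,z):
    o,d=ray(p,u,v); return o+d*(z-o[2])/d[2]
def proj(p,X):
    V=np.array(p["view"]); c=V[:3,:3]@X+V[:3,3]
    return p["fx"]*c[0]/-c[2]+p["cx"], p["fy"]*c[1]/c[2]+p["cy"]
E
python3 - <<'E'
from h import *
for n in ["scene","side"]:
    im=r.camera(n); cv2.imwrite(f"pics/{n}0.png",im[:,:,::-1]); p=P(n); print(n,{k:np.round(v,3).tolist() for k,v in p.items()})
s=r.read_state(); print(s["time"],s["ee_pos"],s["eef_rot"],s["ft_force"])
E
```

```text
scene {'fx': 418.285, 'fy': 418.285, 'cx': 274.07, 'cy': 207.503, 'view': [[0.411, 0.912, 0.015, -0.229], [-0.745, 0.325, 0.583, 0.345], [0.526, -0.251, 0.812, -1.311], [0.0, 0.0, 0.0, 1.0]]}
side {'fx': 478.945, 'fy': 478.945, 'cx': 280.758, 'cy': 211.93, 'view': [[-0.973, -0.232, 0.002, 0.538], [0.132, -0.545, 0.828, -0.141], [-0.191, 0.806, 0.561, -0.931], [0.0, 0.0, 0.0, 1.0]]}
0.1 [ 0.26761921 -0.56439218  0.22184224] [ 9.75592746e-01  2.19586813e-01 -1.70091714e-04 -6.29053900e-04] [ 0.27868168 -0.01210392 -0.10739184]
```

View pics/scene0.png

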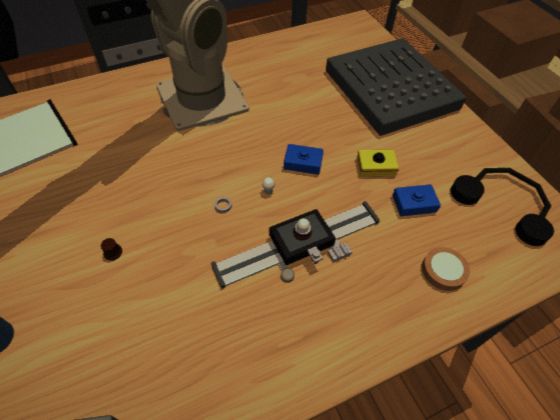

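View pics/side0.png

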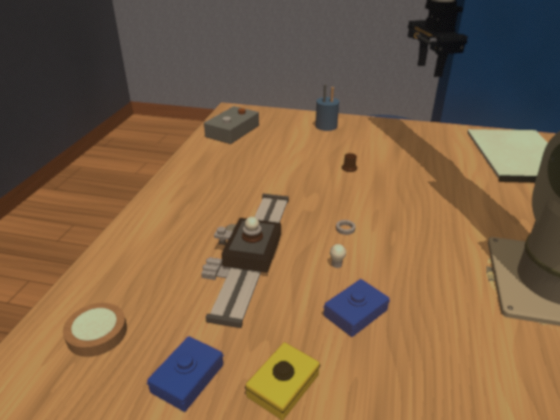

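The scene view shows the carriage at (302,236), the catch at (341,252) on the far rail half, the knob at (288,274) and the index at (316,255). Three things have the case shape: blue (304,159), blue (417,199) and yellow with a black button (378,162). The yellow one fits. I'll confirm it in an enlarged crop.

Run:
```python
from h import *
im=cv2.imread("pics/scene0.png")
c=im[140:300,200:440]; cv2.imwrite("pics/crop.png",cv2.resize(c,None,fx=3.33,fy=3.33,interpolation=cv2.INTER_CUBIC))
for n in ["scene","side"]:
    im=cv2.imread(f"pics/{n}0.png");p=P(n)
    hsv=cv2.cvtColor(im,cv2.COLOR_BGR2HSV)
    m=cv2.inRange(hsv,(24,170,90),(34,255,255)); k,l,st,ce=cv2.connectedComponentsWithStats(m); i=1+np.argmax(st[1:,4])
    print(n,"yellow",st[i],ce[i])
    x,y,w,h,_=st[i]
    d=(cv2.cvtColor(im,cv2.COLOR_BGR2GRAY)[y:y+h,x:x+w]<60).astype(np.uint8)
    k,l,s2,c2=cv2.connectedComponentsWithStats(d)
    for j in range(1,k):
        if s2[j,4]>20:
            u,v=c2[j]+[x,y]; print("black",u,v,s2[j],plane(p,u,v,.045))
p=P("scene")
```

```text
scene yellow [359 150  40  19 563] [377.61989343 158.9928952 ]
black 378.4347826086956 157.58695652173913 [14  3 12 10 92] [0.47051158 0.34339553 0.045     ]
side yellow [ 248  344   70   63 2044] [282.59393346 375.22504892]
black 283.03515625 370.640625 [ 26  18  19  18 256] [0.46519174 0.35346353 0.045     ]
```

View pics/crop.png

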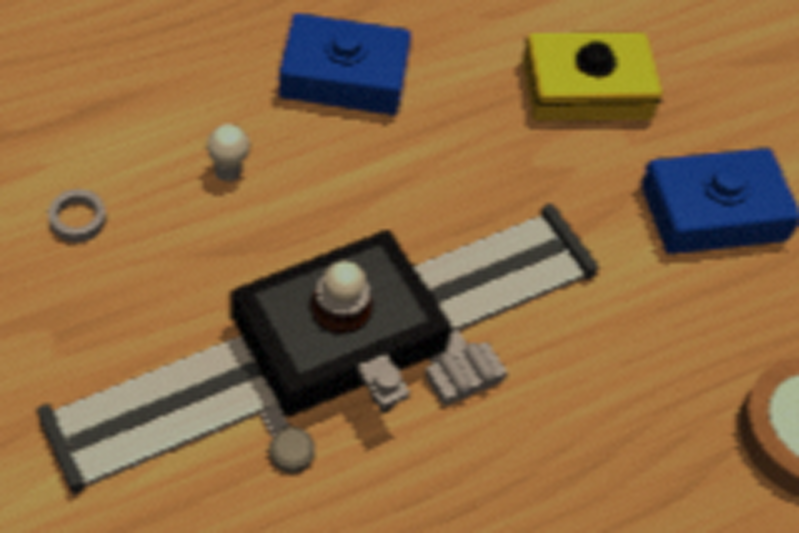

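The crop confirms that the yellow case at (378,162) has a black button. It also shows a catch with two ridges at crop (467,368) and the rail end bars at crop (60,447) and (570,240).

Run:
```python
from h import *
p=P("scene")
f=lambda x,y,z: plane(p,x/3.33+200,y/3.33+140,z)
a,b=f(61,446,.016),f(570,238,.016)
print("bars",a,b,np.linalg.norm(b-a)); e=(b-a)/np.linalg.norm(b-a); n=np.array([e[1],-e[0],0]); c=(a+b)/2
print("yaw dir",e,"n",n,"centre",c)
L=lambda q:np.round([ (q-c)@n,(q-c)@e],4)
for nm,x,y,z in [("c1",233,290,.046),("c2",388,233,.046),("c3",450,315,.046),("c4",290,393,.046),("idx",387,378,.056),("catch",467,368,.02),("knob",292,448,.012),("bulb",228,150,.035),("ring",77,215,.01),("btn",597,58,.045),("blue1",345,50,.045)]:
    q=f(x,y,z); print(nm,np.round(q,4),L(q))
p=P("side")
for nm,u,v,z in [("idx",222,233,.056),("catch",212,268,.02),("b1",275,198,.016),("b2",227,317,.016),("bulb",338,252,.035),("btn",283,369,.047)]:
    q=plane(p,u,v,z);print("side",nm,np.round(q,4),L(q))
s=r.read_state();from scipy.spatial.transform import Rotation as R
print(R.from_quat(s["eef_rot"]).as_matrix().round(3))
```

```text
bars [ 0.60667634 -0.15919216  0.016     ] [0.59786311 0.24817644 0.016     ] 0.4074639220568696
yaw dir [-0.02162948  0.99976606  0.        ] n [0.99976606 0.02162948 0.        ] centre [0.60226973 0.04449214 0.016     ]
c1 [ 0.5565 -0.0104  0.046 ] [-0.0469 -0.0539]
c2 [0.5566 0.1123 0.046 ] [-0.0442  0.0688]
c3 [0.636  0.1194 0.046 ] [0.0354 0.0742]
c4 [ 0.6467 -0.0087  0.046 ] [ 0.0433 -0.0542]
idx [0.6673 0.0525 0.056 ] [0.0652 0.0066]
catch [0.6662 0.1201 0.02  ] [0.0656 0.0743]
knob [ 0.6691 -0.0163  0.012 ] [ 0.0655 -0.0622]
bulb [0.4319 0.0408 0.035 ] [-0.1704 -0.    ]
ring [ 0.4257 -0.0817  0.01  ] [-0.1793 -0.1224]
btn [0.4709 0.3458 0.045 ] [-0.1248  0.3041]
blue1 [0.3829 0.1646 0.045 ] [-0.2167  0.1248]
side idx [0.6605 0.0643 0.056 ] [0.0586 0.0185]
side catch [0.6599 0.1326 0.02  ] [0.0595 0.0868]
side b1 [ 0.6031 -0.1507  0.016 ] [-0.0033 -0.1952]
side b2 [0.5911 0.2452 0.016 ] [-0.0069  0.2009]
side bulb [0.4248 0.0438 0.035 ] [-0.1774  0.0032]
side btn [0.4656 0.3521 0.047 ] [-0.13    0.3105]
[[ 0.904  0.428 -0.001]
 [ 0.428 -0.904  0.001]
 [-0.    -0.001 -1.   ]]
```

```bash
cat >> h.py <<'E'
from scipy.spatial.transform import Rotation as Ro
def go(target,yaw=None):
    s=r.read_state(); M=Ro.from_quat(s["eef_rot"]).as_matrix(); d=M.T@(np.array(target)-s["ee_pos"])*100
    w=np.zeros(3)
    if yaw is not None:
        T=np.array([[np.cos(yaw),np.sin(yaw),0],[np.sin(yaw),-np.cos(yaw),0],[0,0,-1]])
        w=Ro.from_matrix(M.T@T).as_rotvec()
    print("shift cm",d.round(2),"rot",w.round(4))
E
python3 -c "
from h import *
go([0.6048,-0.07,0.2],1.592)"
```

```text
shift cm [ 51.65 -30.22   2.22] rot [-1.2000e-03 -7.0000e-04 -1.1492e+00]
```

Call:
carry_out([
  [[1,-0.6,0,0,0,-0.03],[3,-1.8,0.2,0,0,-0.08],[6,-3.5,0.3,0,0,-0.14],[9,-5.3,0.4,0,0,-0.2],[12,-7,0.6,0,0,-0.27],[15,-8.8,0.7,0,0,-0.34],[18,-10.5,0.8,0,0,-0.4],[21,-12.3,1,0,0,-0.47],[24,-14,1.1,0,0,-0.54],[27,-15.8,1.2,0,0,-0.6],[30,-17.5,1.3,0,0,-0.67],[33,-19.3,1.5,0,0,-0.74],[36,-21,1.6,0,0,-0.8],[39,-22.8,1.7,0,0,-0.87],[42,-24.6,1.8,0,0,-0.94],[45,-26.3,1.9,0,0,-1],[48,-28.1,2,0,0,-1.07],[50,-29.3,2.1,0,0,-1.11],[51.6,-30.2,2.2,0,0,-1.149],[51.6,-30.2,2.2,0,0,-1.149]],
], hand=1)

```text
time: 1.77
ee_pos: [0.6056, -0.0657, 0.2001]
eef_rot: [0.696, 0.718, 0.001, -0.001]
ft_force: [-0.7, 0.7, 0.5]
width: 0.0003
grip_force: 0.0
```

Run:
```python
from h import *
s=r.read_state(); p=P("wrist"); im=r.camera("wrist"); cv2.imwrite("pics/w1.png",im[:,:,::-1])
print(s["time"],s["ee_pos"],s["joint_positions"],s["width"],s["ft_force"]); np.save("w1.npy",p,allow_pickle=True)
print({k:np.round(v,3).tolist() for k,v in p.items()})
go([0.6048,-0.07,0.2],1.592)
```

```text
1.7667 [ 0.60559899 -0.06571786  0.20006074] [ 0.46750539  0.36224948 -0.55010585  1.51316276  0.19023497  1.32039043
 -0.07075048] 0.0003081603076164111 [-0.71329436  0.7005064   0.47812916]
{'fx': 365.525, 'fy': 365.525, 'cx': 274.121, 'cy': 213.328, 'view': [[1.0, 0.028, -0.0, -0.603], [-0.027, 0.955, -0.296, 0.108], [-0.008, 0.296, 0.955, -0.346], [0.0, 0.0, 0.0, 1.0]]}
shift cm [-0.15 -0.01  0.01] rot [-0.0006 -0.0008  0.0043]
```

View pics/w1.png

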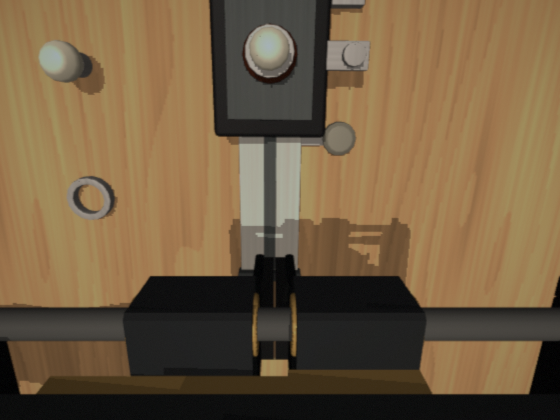

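The wrist view shows the carriage's near end at row 135 (columns 215–328), the index at (354,54) and the knob at (339,138). The fingers are centred on the rail.

Run:
```python
from h import *
p=P("wrist")
for nm,u,v,z in [("endL",216,134,.046),("endR",327,134,.046),("idx",354,55,.056),("knob",339,138,.012),("railL",240,200,.009),("railR",300,200,.009)]: print(nm,plane(p,u,v,z).round(4))
go([0.6038,-0.055,0.032])
```

```text
endL [ 0.554  -0.0157  0.046 ]
endR [ 0.6482 -0.0135  0.046 ]
idx [0.6637 0.0477 0.056 ]
knob [ 0.6646 -0.0198  0.012 ]
railL [ 0.5708 -0.0834  0.009 ]
railR [ 0.6308 -0.082   0.009 ]
shift cm [ 1.33 -0.06 16.81] rot [0. 0. 0.]
```

Call:
carry_out([
  [[0.3,0,2,0,0,0],[0.6,0,5,0,0,0],[1,0,8,0,0,0],[1.3,0,11,0,0,0],[1.3,0,14,0,0,0],[1.3,0,16,0,0,0],[1.3,0,16.8,0,0,0],[1.3,0,16.8,0,0,0],[1.3,0,16.8,0,0,0]],
])

```text
time: 2.57
ee_pos: [0.6046, -0.0587, 0.0334]
eef_rot: [0.7, 0.714, 0.0, 0.0]
ft_force: [-0.8, 0.7, 1.2]
width: 0.0002
grip_force: 0.0
```

Run:
```python
from h import *
s=r.read_state(); print(s["time"],s["ee_pos"],s["ft_force"])
go([0.6030,-0.012,0.032],1.592)
go([0.6026,0.018,0.032],1.592)
```

```text
2.5667 [ 0.60461291 -0.05870497  0.03344154] [-0.83570335  0.74282756  1.24459867]
shift cm [ 4.67 -0.07  0.14] rot [ 0.0006  0.0005 -0.0014]
shift cm [ 7.67 -0.05  0.14] rot [ 0.0006  0.0005 -0.0014]
```

Call:
carry_out([
  [[0.5,0,0,0,0,0],[1,0,0,0,0,0],[1.5,0,0,0,0,0],[2,0,0,0,0,0],[2.4,0,0,0,0,0],[2.8,0,0,0,0,0],[3.2,0,0,0,0,0],[3.6,0,0,0,0,0],[4,0,0,0,0,0],[4.4,0,0,0,0,0],[4.8,0,0,0,0,0],[5.2,0,0,0,0,0],[5.6,0,0,0,0,0],[6,0,0,0,0,0],[6.4,0,0,0,0,0],[6.8,0,0,0,0,0],[7,0,0,0,0,0],[7,0,0,0,0,0],[7,0,0,0,0,0],[7,0,0,0,0,0]],
])

```text
time: 4.23
ee_pos: [0.6028, 0.0123, 0.0324]
eef_rot: [0.7, 0.715, -0.0, -0.0]
ft_force: [-1.0, 0.2, 0.5]
width: 0.0007
grip_force: 0.0
```

Run:
```python
from h import *
s=r.read_state(); print(s["time"],s["ee_pos"],s["ft_force"])
p=P("wrist"); im=r.camera("wrist"); cv2.imwrite("pics/w2.png",im[:,:,::-1])
```

```text
4.2333 [0.60283743 0.01227614 0.03243066] [-1.00048186  0.20093415  0.50472824]
```

View pics/w2.png

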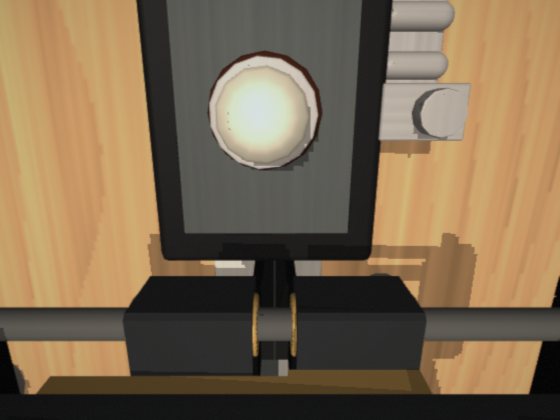

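The wrist view shows the fingers against the carriage's end, the plunger at (442,112), and both catch ridges at rows 15 and 66. The lamp is clear of the gripper.

Run:
```python
from h import *
p=P("wrist")
i=plane(p,442,112,.056);a=plane(p,420,66,.020);b=plane(p,420,15,.020)
e=np.array([-.0216,.99977,0])
print(i.round(4),a.round(4),b.round(4),(b-a)@e,"gap",((a+b)/2-i)@e)
for u,v in[(165,258),(370,258)]: print(plane(p,u,v,.046))
s=r.read_state();print(s["ee_pos"])
```

```text
[0.6626 0.0908 0.056 ] [0.6657 0.1094 0.02  ] [0.6629 0.1297 0.02  ] 0.020309175347596443 gap 0.028703932893453583
[0.55418263 0.02608032 0.046     ]
[0.64490339 0.02782226 0.046     ]
[0.60284905 0.01214591 0.03244609]
```

Call:
carry_out([
  [[0.2,0,0,0,0,0],[0.4,0,0,0,0,0],[0.6,0,0,0,0,0],[0.8,0,0,0,0,0],[1,0,0,0,0,0],[1.15,0,0,0,0,0],[1.3,0,0,0,0,0],[1.4,0,0,0,0,0],[1.5,0,0,0,0,0],[1.6,0,0,0,0,0],[1.7,0,0,0,0,0],[1.8,0,0,0,0,0],[1.8,0,0,0,0,0],[1.8,0,0,0,0,0]],
])

```text
time: 5.45
ee_pos: [0.6025, 0.0295, 0.0325]
eef_rot: [0.7, 0.714, -0.0, 0.0]
ft_force: [0.3, -3.5, -1.1]
width: 0.0004
grip_force: 2.0
```

```bash
cat > chk.py <<'E'
from h import *
import sys
s=r.read_state(); p=P("wrist"); im=r.camera("wrist"); cv2.imwrite(f"pics/{sys.argv[1]}.png",im[:,:,::-1])
print(s["time"],s["ee_pos"].round(4),s["ft_force"].round(2))
# carriage near edge: dark black band vs. below, column profile
g=cv2.cvtColor(im,cv2.COLOR_RGB2GRAY)
for c in (200,220,330): print(c,[int(x) for x in g[200:280:4,c]])
E
python3 chk.py w3
```

```text
5.45 [0.6025 0.0295 0.0325] [ 0.3  -3.46 -1.11]
200 [87, 87, 86, 86, 86, 87, 86, 85, 85, 41, 31, 31, 31, 31, 30, 19, 108, 111, 112, 40]
220 [89, 89, 89, 90, 89, 89, 88, 88, 88, 43, 31, 30, 30, 31, 28, 18, 203, 195, 137, 48]
330 [90, 91, 91, 89, 90, 90, 90, 90, 90, 40, 30, 20, 19, 19, 20, 17, 128, 131, 131, 46]
```

Still in contact and on the ridge, so I'll creep over the crest.

Call:
carry_out([
  [[0.1,0,0,0,0,0],[0.2,0,0,0,0,0],[0.3,0,0,0,0,0],[0.3,0,0,0,0,0],[0.3,0,0,0,0,0]],
])

```text
time: 5.92
ee_pos: [0.6025, 0.0343, 0.0327]
eef_rot: [0.699, 0.715, 0.0, -0.0]
ft_force: [0.5, -0.6, -0.6]
width: 0.0005
grip_force: 0.0
```

```bash
python3 chk.py w4
```

```text
5.9167 [0.6025 0.0343 0.0327] [ 0.49 -0.61 -0.62]
200 [88, 86, 87, 87, 86, 86, 87, 85, 85, 34, 32, 31, 31, 31, 31, 17, 117, 111, 111, 40]
220 [89, 89, 90, 90, 90, 90, 88, 88, 89, 35, 32, 32, 31, 29, 29, 18, 209, 144, 138, 48]
330 [90, 90, 89, 90, 90, 91, 89, 90, 90, 34, 30, 28, 20, 21, 21, 17, 131, 132, 131, 46]
```

Call:
carry_out([
  [[0.1,0,0,0,0,0],[0.2,0,0,0,0,0],[0.2,0,0,0,0,0],[0.2,0,0,0,0,0],[0.2,0,0,0,0,0]],
])

```text
time: 6.38
ee_pos: [0.6024, 0.0353, 0.0326]
eef_rot: [0.7, 0.715, 0.0, -0.0]
ft_force: [-0.2, 0.6, 0.0]
width: 0.0008
grip_force: 0.0
```

```bash
python3 chk.py w5
```

```text
6.3833 [0.6024 0.0353 0.0326] [-0.17  0.64  0.04]
200 [87, 88, 88, 86, 85, 32, 33, 32, 32, 30, 32, 24, 109, 112, 113, 165, 159, 113, 112, 41]
220 [89, 89, 89, 89, 89, 34, 31, 33, 31, 31, 32, 24, 187, 137, 136, 139, 210, 196, 137, 49]
330 [91, 91, 90, 91, 91, 25, 31, 31, 30, 30, 28, 22, 127, 132, 133, 132, 131, 131, 131, 46]
```

View pics/w5.png

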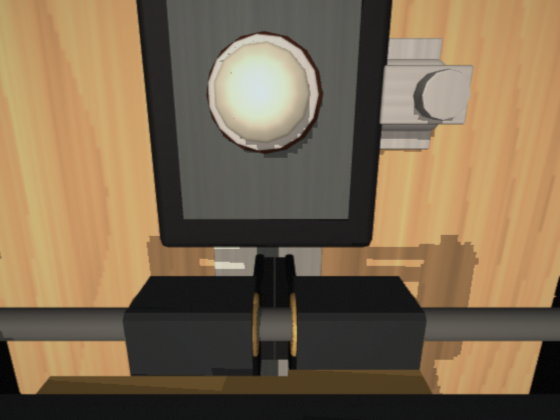

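The wrist view shows the carriage has jumped clear of the fingers: its end moved from row 264 to 246. The plunger at (444,95) lies over the middle of the catch block, which spans rows 39–149. Verifying numerically.

Run:
```python
from h import *
p=P("wrist"); e=np.array([-.0216,.99977,0])
a=plane(p,415,149,.007);a2=plane(p,415,149,.014);b=plane(p,415,39,.014)
i=plane(p,444,95,.056);print((b-a)@e,(b-a2)@e,i,"err",((a2+b)/2-i)@e, ((a+b)/2-i)@e)
print(plane(p,220,246,.046))
go([0.6030,-0.01,0.032]); go([0.603,-0.01,0.25])
```

```text
0.05014709974124033 0.049238763924150206 [0.66201118 0.11983509 0.056     ] err -0.00016378969123036563 -0.0006179575997754232
[0.57821427 0.05535427 0.046     ]
shift cm [-4.53 -0.03  0.05] rot [0. 0. 0.]
shift cm [ -4.53  -0.04 -21.75] rot [0. 0. 0.]
```

Call:
carry_out([
  [[-1,0,0,0,0,0],[-2.5,0,0,0,0,0],[-4,0,-0.5,0,0,0],[-4.5,0,-2,0,0,0],[-4.5,0,-5,0,0,0],[-4.5,0,-8,0,0,0],[-4.5,0,-11,0,0,0],[-4.5,0,-14,0,0,0],[-4.5,0,-16,0,0,0],[-4.5,-1,-17,0,0,0],[-3,-3,-17,0,0,0],[0,-5,-17,0,0,0],[3,-7,-17,0,0,0],[6,-9,-17,0,0,0],[9,-11,-17,0,0,0],[12,-12.5,-17,0,0,0],[15,-13,-17,0,0,0],[18,-13,-17,0,0,0],[20,-13,-17,0,0,0],[20,-13,-17,0,0,0]],
])

```text
time: 8.1
ee_pos: [0.4672, 0.2364, 0.2029]
eef_rot: [0.698, 0.716, 0.001, -0.001]
ft_force: [-0.9, 0.7, 1.4]
width: 0.0006
grip_force: 0.0
```

Run:
```python
from h import *
s=r.read_state(); p=P("wrist"); im=r.camera("wrist"); cv2.imwrite("pics/w6.png",im[:,:,::-1]); cv2.imwrite("pics/s6.png",r.camera("scene")[:,:,::-1])
print(s["time"],s["ee_pos"],s["joint_positions"].round(2))
hsv=cv2.cvtColor(im,cv2.COLOR_RGB2HSV)
m=cv2.inRange(hsv,(24,150,70),(34,255,255)); k,l,st,ce=cv2.connectedComponentsWithStats(m); i=1+np.argmax(st[1:,4])
x,y,w,h,_=st[i]; print(st[i])
d=(cv2.cvtColor(im,cv2.COLOR_RGB2GRAY)[y+5:y+h-5,x+5:x+w-5]<60).astype(np.uint8)
k,l,s2,c2=cv2.connectedComponentsWithStats(d)
for j in range(1,k):
    if s2[j,4]>40:
        u,v=c2[j]+[x+5,y+5]; print(u,v,s2[j],plane(p,u,v,.047),plane(p,u,v,.042))
```

```text
8.1 [0.46721477 0.23643563 0.20289897] [ 0.14  0.2  -0.77  1.72  0.14  1.28 -0.64]
[ 217    0  118  132 1165]
274.0015710919089 62.620581304006286 [  33   37   39   42 1273] [0.46434718 0.34692179 0.047     ] [0.46433603 0.34737616 0.042     ]
```

View pics/w6.png

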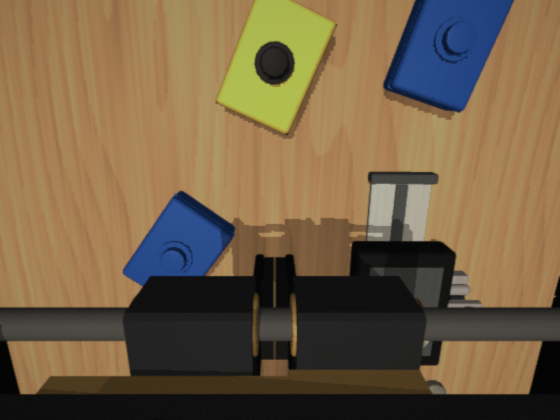

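The wrist view shows the yellow case with its black button at (274,63), giving (0.4645, 0.347). That agrees with the earlier views.

```bash
python3 -c "
from h import *
go([0.4645,0.3465,0.075])"
```

```text
shift cm [11.44 -0.13 12.74] rot [0. 0. 0.]
```

Call:
carry_out([
  [[1,0,1,0,0,0],[3,0,3,0,0,0],[5,-0.1,5,0,0,0],[7,-0.1,7,0,0,0],[9,-0.1,9,0,0,0],[10.5,-0.1,11,0,0,0],[11.2,-0.1,12,0,0,0],[11.2,-0.1,12.7,0,0,0],[11.2,-0.1,12.7,0,0,0],[11.2,-0.1,12.7,0,0,0],[11.2,-0.1,12.7,0,0,0]],
])

```text
time: 9.12
ee_pos: [0.4661, 0.3433, 0.0767]
eef_rot: [0.7, 0.714, 0.001, 0.001]
ft_force: [0.5, -0.0, -0.6]
width: 0.0006
grip_force: 0.0
```

```bash
python3 -c "
from h import *
s=r.read_state();print(s['time'],s['ee_pos'],s['ft_force'])
go([0.4645,0.3465,0.042])"
```

```text
9.1167 [0.46614039 0.34332067 0.07671038] [ 0.51455914 -0.00691966 -0.61424778]
shift cm [ 0.32 -0.16  3.47] rot [0. 0. 0.]
```

Call:
carry_out([
  [[0.2,-0.1,1,0,0,0],[0.3,-0.1,2,0,0,0],[0.3,-0.1,2.5,0,0,0],[0.3,-0.1,2.8,0,0,0],[0.3,-0.1,3,0,0,0],[0.3,-0.1,3.2,0,0,0],[0.3,-0.1,3.3,0,0,0],[0.3,-0.1,3.4,0,0,0],[0.3,-0.1,3.5,0,0,0],[0.3,-0.1,3.5,0,0,0],[0.3,-0.1,3.5,0,0,0]],
])

```text
time: 10.03
ee_pos: [0.4638, 0.3473, 0.0414]
eef_rot: [0.7, 0.715, -0.0, 0.0]
ft_force: [-5.1, -4.2, 10.9]
width: 0.0003
grip_force: 5.8
```

The push reads 10.9 N at z = 0.0414, so the button is fully down. Letting go.

Call:
carry_out([
  [[0,0,-1,0,0,0],[0,0,-3,0,0,0],[0,0,-6,0,0,0],[0,0,-9,0,0,0],[0,0,-12,0,0,0],[-2,0,-14,0,0,0],[-5,0,-15,0,0,0],[-8,0,-16,0,0,0],[-10,0,-16,0,0,0],[-10,0,-16,0,0,0],[-10,0,-16,0,0,0],[-10,0,-16,0,0,0],[-10,0,-16,0,0,0]],
])

```text
time: 11.12
ee_pos: [0.4655, 0.2487, 0.2006]
eef_rot: [0.699, 0.715, 0.0, -0.0]
ft_force: [-0.0, 0.8, 1.5]
width: 0.0004
grip_force: 0.0
```

Run:
```python
from h import *
s=r.read_state();print(s['time'],s['ee_pos'],s['ft_force'])
im=r.camera("scene")[:,:,::-1]; w=r.camera("wrist")[:,:,::-1]
cv2.imwrite("pics/end.png",np.hstack([cv2.resize(im[190:300,200:400],None,fx=2,fy=2,interpolation=cv2.INTER_CUBIC),cv2.resize(w,(293,220))]))
```

```text
11.1167 [0.46553242 0.24869634 0.20056575] [-0.03157367  0.84258333  1.53391721]
```

View pics/end.png

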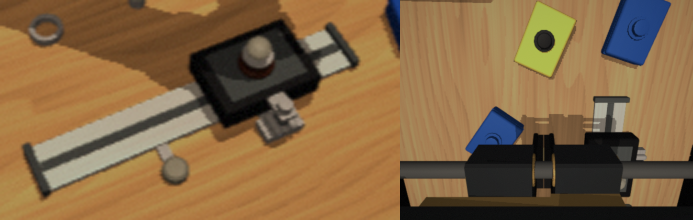

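The carriage sits over the catch at crop (280,120), the button is up at (544,40), and the arm is clear of everything.

```bash
python3 -c "
from h import *
print(r.close_job())"
```

```text
the job is handed in; nothing more can be done
None
```

The carriage clicked into the catch (within about 0.6 mm by camera), then the button was pressed fully (10.9 N, tip at z = 0.041 m) and let go; I handed the job in at about 11 s with the arm clear, but got no verdict back, and the lamp did not look visibly lit in the last picture.

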